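# Set out the soldering place

### The arm

A 6-joint arm with a two-finger parallel gripper is mounted at the origin on the work surface. World frame = base frame: x ahead of the robot, y to its left, z up, the work surface at z = 0. Lengths are in mm, angles in rad, forces in N, time in s.
With the tool pointing down it reaches from about 275 to 1000 mm from the base axis. Payload 8.4 kg.
Tool frame: the origin (TCP) lies midway between the tips of the shut fingers; the grasp point (between the pads) lies 19 mm behind it; z points along the fingers, y is the line along which they close (so a half turn about z gives the same grasp; the last joint's range is limited). The gripper opens to 85 mm and grips with 20 to 120 N. Pads are 22 mm wide; open, the fingers measure 114 mm over their backs; the gripper's body (76 mm by 85 mm) begins 54 mm behind the grasp point. The pads swing forward as they close: fully open they stand 13 mm farther back than shut.
Start: joints at [1.114, 0.353, 1.633, -0, 1.155, -0.002], TCP at [274.551, 561.471, 231.281] pointing down, gripper open.
Joint ranges: [-2.63, 2.63], [-0.92, 2.1], [0.06, 2.66], [-1.3, 4.44], [0, 2.69], [-3.02, 3.02]. Speed limits (rad/s): [2.22, 2.22, 2.79, 3.14, 3.14, 3.14].

### API

Orientations are given as [roll, pitch, yaw] about the fixed x, y, z axes, in that order (R = Rz(yaw) Ry(pitch) Rx(roll)).
In Python, from rig import r gives the robot as it stands.
- The arm moves only by the tool servo_tool, never from a script. Its argument "deltas" is a list of rows, each an object of numbers: "x", "y", "z": the shift along the world's x, y, z in mm; "rx", "ry", "rz": the turn, a rotation vector about the world's x, y, z in rad; "gripper": the gripper's target within -1 to 1 (fully open at 1, half-way at 0, shut at -1). A call has 1 to 10 rows; each row is the pose to reach, as a shift and turn from the pose commanded when the call began; what a row does not reach only later rows make up. A row lasts 1/10 s, in which the tool goes at most 50 mm and 8.59 degrees, less where a joint would pass 70% of its speed; a pose out of reach is approached as far as the arm can. A call with a gripper value outside its range is refused whole. The fingers move at their own pace and stop on an object; "newtons" is the grip in N (left out, the last holds). Time passes only in rows, so rows that repeat a pose let the fingers close. It gives the time, the measured TCP pose, the force, the opening and the grip force at its end, in the units of the state.
- r.sense(): the state, without advancing time (a new reading comes with each control period).
- r.grab_frame(name): name is "scene" or "top"; returns the picture (400x640x3 uint8, blue, green, red); there is no depth.
- r.camera_params(name): a dict with "mtx" (3x3 intrinsics, pixels), "eye" and "orientation" of the camera in the world. Camera axes: x right, y down, z forward; pixel columns grow to the right and rows downward; lengths in mm; the calibration is good to about 2 mm. A picture is of the moment at which its call begins. camera_params takes no time and is no camera call.
- r.sign_off(): hands the job in; it is judged then, once.
Trained networks look in the newest picture that a camera, given by its name, has taken for a name from the list of things; names that differ only in an ending like _2 or _b are one class to them, and where a whole thing is asked for, a point or a joint stands for the part that bears it (a point fixed in the world has none). Each returns a list of dicts, best first, with "conf" (0 to 1); they miss things now and then, are a little off and sometimes report something else, mostly with a low value. They report only what shows in the picture. A call takes as long as a camera call. They do not tell look-alikes from the thing itself.
- r.recognise(name, camera): "box" ([left, top, width, height] in pixels, round what is visible of it).
The state is a dict: "clock": time; "qpos": joint angles; "qvel": joint speeds; "joint_efforts": joint torques, N m; "eef_pos": TCP position; "tcp_rot": TCP orientation; "contact_force": force on the tool from outside, world axes, zero at the start; "wrist_torque": the same for the moment, N m; "opening": opening from 0.0 (shut) to 1.0 (fully open); "grasp_force": force on a finger pad.
Only numpy, scipy, OpenCV 4.12 (cv2) and the standard library are available. Lean on these libraries where they do the work, as an engineer would, in place of code of your own. Each camera call takes 0.05 s, during which the arm holds its last target. There are 200 camera calls.

### The job

Set out the soldering place on the row of three rubber pads: stand the solder spool in the middle of the end pad next to the iron holder, the brass-wool tip cleaner in the middle of the end pad next to the board holder, and the parts box in the middle of the pad between them, then stand the flux jar on the middle of the parts box's lid. Keep all four upright all the time, and leave the white bottle where it stands.

Things in the scene. Friction and masses are not known exactly. Their poses are not given: they have to be found in the camera images.
- spool_c (a point): Spool of solder wire standing on end: a plain cylinder 54 mm in diameter and 46 mm high, silvery winding between two grey flanges, a dark round hole 18 mm wide in its flat top; about 280 g. The point is its centre, 23 mm above its underside. z is up; its yaw means nothing.
- cleaner_c (a point): Tip cleaner: a low dark steel tin 60 mm in diameter and 34 mm high with a dome of golden brass wool rising up to about 13 mm above its rim (the wool is soft and is not felt); about 150 g. The point is the tin's centre, 17 mm above its underside. z is up; its yaw means nothing.
- partsbox_c (a point): Closed parts box: a flat rectangular white plastic box with a grey, flat, fixed lid, 50 mm along its x, 70 mm along its y, 30 mm high; about 120 g. The point is its centre, 15 mm above its underside. z is up; at the start its x (short side) points away from the robot within about 30 degrees.
- jar_c (a point): Flux jar: a small amber glass jar with a black lid and a paper label, 38 mm in diameter and 42 mm high, lid closed; about 60 g. The point is its centre, 21 mm above its underside. z is up; its yaw means nothing.
- pad_mid: Black square rubber pad, fixed to the bench, 76 x 76 mm and 3 mm thick: the middle one of three alike in a row. Origin at the centre of its underside, on the bench; x points across the row, away from the robot, y along the row to the robot's left.
- pad_left: Pad like pad_mid, the end one of the row on the robot's left (+y), its centre about 100 mm from that of pad_mid. Origin and axes as for pad_mid.
- pad_right: Pad like pad_mid, the end one of the row on the robot's right (-y), its centre about 100 mm from that of pad_mid. Origin and axes as for pad_mid.
- iron_holder: Soldering iron holder, fixed to the bench beyond one end of the row, about 130 mm from the centre of the nearest pad: dark steel base 100 x 76 x 26 mm with a steel coil in which a black-handled iron stands slanting away from the robot, its top 155 mm high. It stands at the left or the right end, changing from start to start. Origin at the centre of the base's underside; x points roughly away from the robot.
- board_holder: Circuit-board holder, fixed to the bench beyond the other end of the row, about 130 mm from the centre of the nearest pad: round aluminium foot 90 mm in diameter carrying a clamp with a green circuit board 84 x 74 mm lying flat, 118 mm high (130 mm with its parts). Origin at the centre of the foot's underside; x points roughly away from the robot.
- bottle: White plastic bottle, 56 mm in diameter and 120 mm high, standing loose at the far left or far right of the four things to be moved. Not to be moved. Origin at the centre of its underside.
Mind the look-alikes: they are no part of the job. Leave any green or red look-alike of the part that bears spool_c alone.

How it is judged:
By the outcome, as a careful person would: the job done as asked, in the order asked, and still so for the second after the job is handed in, with the robot touching nothing.
It also fails if it takes over 120 s, if anything falls off the work surface, if the arm or the gripper's body presses on something with over 40 N, if the wrist force passes 120 N, or if a joint passes its speed limit or range.

## Working session

There is one attempt and no reset: what is moved stays moved. The work goes in short steps, Python scripts to look and compute and a tool call to move; the robot and the scene stay as the last step left them, time stands still between calls to the robot, and variables do not carry over. Pictures are saved under pics/ and viewed, at most 14 in all, crops included, and the job is handed in when it is done.

Besides the shell and the picture viewer there is one more tool, called as a command line: name --argument value ..., lists and objects as JSON in quotes. servo_tool: Moves the arm, as the interface text tells. Its arguments: {"type":"object","properties":{"deltas":{"type":"array","items":{"type":"object","properties":{"x":{"type":"number"},"y":{"type":"number"},"z":{"type":"number"},"rx":{"type":"number"},"ry":{"type":"number"},"rz":{"type":"number"},"gripper":{"type":"number"}}}},"newtons":{"type":"number"}},"required":["deltas"]}

```bash
ls; mkdir -p pics; cat > h.py <<'E'
import numpy as np,cv2
from rig import r
from scipy.spatial.transform import Rotation as R
def cam(n):
    p=r.camera_params(n); K=np.array(p["mtx"]); e=np.array(p["eye"]); o=np.array(p["orientation"])
    Rm=o if o.shape==(3,3) else R.from_euler('xyz',o).as_matrix()
    return K,e,Rm
def p2w(n,u,v,z):
    K,e,Rm=cam(n); d=Rm@np.linalg.inv(K)@np.array([u,v,1.]); return e+d*(z-e[2])/d[2]
def w2p(n,P):
    K,e,Rm=cam(n); c=K@(Rm.T@(np.array(P,float)-e)); return c[:2]/c[2]
E
python3 - <<'E'
from h import *
for n in("scene","top"):
    cv2.imwrite(f"pics/{n}0.png",r.grab_frame(n)); print(n,r.camera_params(n))
    for k in "spool_c cleaner_c partsbox_c jar_c pad_mid pad_left pad_right iron_holder board_holder bottle".split():
        print(k,[(np.round(d["box"]).astype(int).tolist(),round(d["conf"],2)) for d in r.recognise(k,n)][:5])
print(r.sense())
E
```

```text
pics
scene {'mtx': array([[384.00591772,   0.        , 317.82925087],
       [  0.        , 384.00591772, 199.84333856],
       [  0.        ,   0.        ,   1.        ]]), 'eye': array([880.06708863, 450.64721749, 817.95873838]), 'orientation': array([-2.50415183, -0.01065501,  2.48302914])}
spool_c [([302, 150, 23, 26], 0.94), ([331, 137, 19, 21], 0.75), ([322, 178, 20, 27], 0.69)]
cleaner_c [([387, 242, 29, 31], 0.98), ([298, 237, 45, 35], 0.65)]
partsbox_c [([275, 127, 16, 24], 0.85)]
jar_c [([358, 203, 17, 19], 0.58)]
pad_mid [([268, 212, 42, 35], 0.57)]
pad_left [([301, 238, 42, 35], 0.95), ([450, 289, 37, 38], 0.68)]
pad_right [([248, 187, 36, 34], 0.76), ([304, 150, 20, 25], 0.2), ([297, 236, 46, 35], 0.19), ([176, 159, 76, 38], 0.18)]
iron_holder [([178, 159, 74, 39], 0.65)]
board_holder [([326, 248, 60, 75], 0.76)]
bottle [([448, 286, 34, 39], 0.88)]
top {'mtx': array([[433.91038206,   0.        , 325.17369103],
       [  0.        , 433.91038206, 209.80976954],
       [  0.        ,   0.        ,   1.        ]]), 'eye': array([ 314.77318387,   10.48715673, 1129.45159793])
[... 551 characters left out ...]
], 0.72)]
{'clock': 1.1, 'qpos': array([ 1.11361418e+00,  3.53007629e-01,  1.63338610e+00,  2.42911142e-06,
        1.15517719e+00, -2.41134538e-03]), 'qvel': array([ 0.00092538,  0.00051878,  0.00043193, -0.00030996, -0.00170857,
        0.00157436]), 'joint_efforts': array([-3.80949205e-03, -6.05192256e+01, -3.42429435e+01, -1.20093640e-05,
        1.20246837e-03,  7.61542509e-07]), 'eef_pos': array([274.54885804, 561.48938525, 231.28215655]), 'tcp_rot': array([ 3.14157091e+00, -2.16991186e-06,  2.68682088e+00]), 'contact_force': array([-0.1715716 ,  0.20696424, -0.10920783]), 'wrist_torque': array([-0.02692428, -0.00292895,  0.00605952]), 'grasp_force': 0.0, 'opening': 0.9982716889425879}
```

View pics/scene0.png

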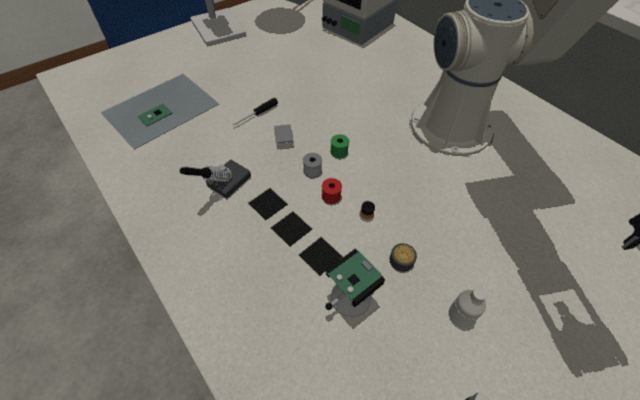

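View pics/top0.png

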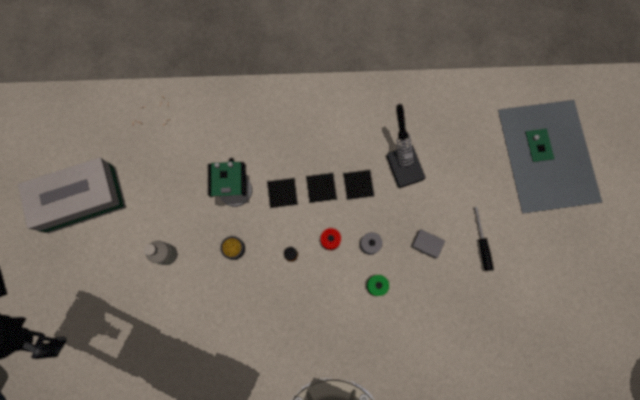

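The scene shows three spools: green at scene (340,146) / top (378,285), red at scene (332,190) / top (331,238), and grey at scene (312,164) / top (371,243). Only the grey one with the silvery winding fits. The iron holder is at the right end (-y), at top (405,165), and the board holder is at the left. So the spool goes to pad_right, the cleaner to pad_left and the box to the middle pad. I'll confirm that in an enlarged crop and measure at the same time.

```bash
python3 - <<'E'
from h import *
t=cv2.imread("pics/top0.png"); s=cv2.imread("pics/scene0.png")
a=cv2.resize(t[160:300,205:465],None,fx=3,fy=3,interpolation=cv2.INTER_CUBIC)
cv2.imwrite("pics/crop1.png",a)
b=cv2.resize(s[110:285,235:425],None,fx=3.4,fy=3.4,interpolation=cv2.INTER_CUBIC); cv2.imwrite("pics/crop2.png",b)
# pads
for n,im,bs in (("top",t,[(262,172,40,40),(302,170,38,38),(340,166,38,38)]),("scene",s,[(298,235,47,40),(268,208,45,40),(244,185,45,36)])):
  for x,y,w,h in bs:
    g=cv2.cvtColor(im[y:y+h,x:x+w],6); 
    _,m=cv2.threshold(g,0,255,cv2.THRESH_BINARY_INV+cv2.THRESH_OTSU)
    c=max(cv2.findContours(m,0,1)[0],key=cv2.contourArea)
    (u,v),wh,an=cv2.minAreaRect(c); M=cv2.moments(c); 
    bx=cv2.boxPoints(((u,v),wh,an)); P=[p2w(n,x+q[0],y+q[1],3) for q in bx]
    print(n,np.round(p2w(n,x+M['m10']/M['m00'],y+M['m01']/M['m00'],3),1),np.round([np.linalg.norm(P[i]-P[i-1]) for i in range(4)]),[round(np.degrees(np.arctan2(*(P[i]-P[i-1])[1::-1]))) for i in range(4)])
for k,z,ut,us in (("spool",46,(371,243),(312,158)),("cleaner",34,(232,247),(403,252)),("jar",42,(291,254),(367,208)),("bottle",0,None,None),("red",46,(331,238),(332,184)),("green",46,(378,285),(340,141)),("box",30,(429,243),(284,134))):
  if ut: print(k,p2w("top",*ut,z).round(),p2w("scene",*us,z).round())
for k,u in(("iron",(405,168)),("board foot",(236,192)),("bottle",(162,255))): print(k,p2w("top",*u,20).round())
E
```

```text
top [599.9 108.5   3. ] [74. 74. 74. 73.] [6, -85, -175, 95]
top [610.    3.6   3. ] [74. 75. 75. 74.] [5, -85, -176, 95]
top [615.3 -96.8   3. ] [74. 74. 75. 73.] [5, -84, -176, 96]
scene [598.5 123.    3. ] [112.  81. 117.  76.] [-85, -168, 93, 9]
scene [611.5   8.3   3. ] [81. 78. 85. 74.] [-85, -165, 93, 12]
scene [616.  -91.6   3. ] [75. 87. 78. 83.] [-93, -173, 85, 6]
spool [ 450. -116.   46.] [ 450. -118.   46.]
cleaner [455. 234.  34.] [453. 235.  34.]
jar [431.  85.  42.] [440.  95.  42.]
red [467. -17.  46.] [463. -15.  46.]
green [ 346. -127.   46.] [ 347. -122.   46.]
box [ 447. -266.   30.] [ 448. -255.   30.]
iron [ 651. -222.   20.]
board foot [602. 227.  20.]
bottle [443. 415.  20.]
```

View pics/crop1.png

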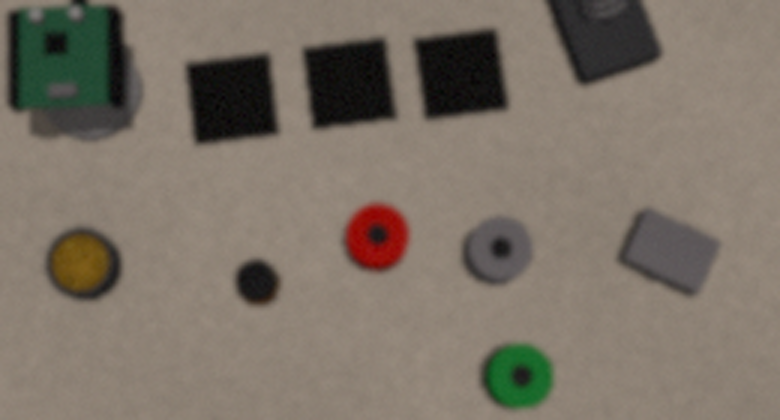

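View pics/crop2.png

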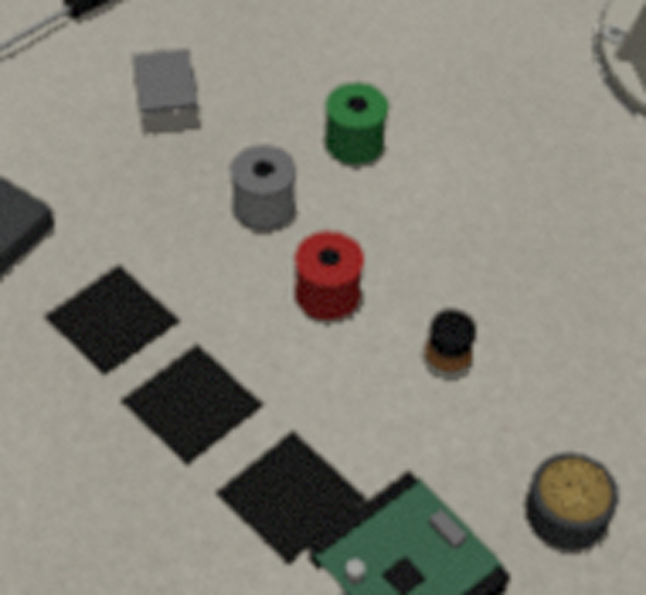

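The crops confirm that the grey spool, crop1 (498,250), is the plain silvery one. The red and green ones are the look-alikes. Next I refine positions by silhouette matching in both cameras.

```bash
cat >> h.py <<'E'
from scipy.optimize import minimize
def sil(n,kind,p,dims,z0=0):
    if kind=="cyl":
        a=np.linspace(0,2*np.pi,40); base=[(p[0]+dims[0]*np.cos(t),p[1]+dims[0]*np.sin(t)) for t in a]
    else:
        c,s=np.cos(p[2]),np.sin(p[2]); base=[(p[0]+c*i*dims[0]-s*j*dims[2],p[1]+s*i*dims[0]+c*j*dims[2]) for i,j in((1,1),(1,-1),(-1,-1),(-1,1))]
    pts=np.array([w2p(n,(x,y,z)) for x,y in base for z in(z0,z0+dims[1])],np.float32)
    return cv2.convexHull(pts)[:,0]
def fit(n,im,kind,p0,dims,z0=0,pad=6):
    h=sil(n,kind,p0,dims,z0); x0,y0=np.floor(h.min(0)-pad).astype(int); x1,y1=np.ceil(h.max(0)+pad).astype(int)
    w=im[y0:y1,x0:x1].astype(np.float32); S=6
    bg=np.median(np.concatenate([w[0],w[-1],w[:,0],w[:,-1]]),0)
    d=np.linalg.norm(w-bg,axis=2); d=np.clip(d/np.percentile(d,85),0,1)
    def cost(p):
        m=np.zeros((w.shape[0]*S,w.shape[1]*S),np.float32)
        cv2.fillConvexPoly(m,np.round((sil(n,kind,p,dims,z0)-[x0,y0]+.5)*S*16-8).astype(np.int32),1.,shift=4)
        m=cv2.GaussianBlur(m,(0,0),S*.7); return float(((cv2.resize(m,w.shape[1::-1],interpolation=cv2.INTER_AREA)-d)**2).mean())
    k=len(p0); best=None
    sx=np.vstack([p0]+[np.array(p0)+np.eye(k)[i]*([8,8,.2][i]) for i in range(k)])
    q=minimize(cost,p0,method="Nelder-Mead",options=dict(initial_simplex=sx,xatol=.05,fatol=1e-7))
    return q.x,q.fun
E
cat > m.py <<'E'
from h import *
import sys
def run(items,cams=("top","scene"),save=None):
    for n in cams:
        im=np.mean([r.grab_frame(n).astype(np.float32) for _ in range(2)],0)
        if save: cv2.imwrite(f"pics/{save}_{n}.png",im)
        for k,(kind,p,d,z) in items.items():
            x,f=fit(n,im,kind,p,d,z); print(n,k,x.round(2),round(f,4))
PADS={"padL":("box",(600,110,.1),(38,3,38),0),"padM":("box",(610,5,.1),(38,3,38),0),"padR":("box",(615,-95,.1),(38,3,38),0)}
E
python3 - <<'E'
from m import *
run({**PADS,"spool":("cyl",(450,-117),(27,46),0),"cleaner":("cyl",(454,235),(30,36),0),"jar":("cyl",(435,90),(19,42),0),"box":("box",(447,-260,-.3),(25,30,35),0),"red":("cyl",(465,-16),(27,46),0),"bottle":("cyl",(445,410),(28,100),0)})
E
```

```text
top padL [6.0057e+02 1.0848e+02 1.0000e-01] 0.0066
top padM [6.1099e+02 3.5700e+00 9.0000e-02] 0.0062
top padR [ 6.1597e+02 -9.6810e+01  9.0000e-02] 0.0109Traceback (most recent call last):
  File "<stdin>", line 2, in <module>
  File "m.py", line 8, in run
    x,f=fit(n,im,kind,p,d,z); print(n,k,x.round(2),round(f,4))
        ~~~^^^^^^^^^^^^^^^^^
  File "h.py", line 31, in fit
    q=minimize(cost,p0,method="Nelder-Mead",options=dict(initial_simplex=sx,xatol=.05,fatol=1e-7))
    res = _minimize_neldermead(fun, x0, args, callback, bounds=bounds,
                               **options)
    fxr = func(xr)
    fx = function(np.copy(x), *(wrapper_args + args))
  File "h.py", line 27, in cost
    cv2.fillConvexPoly(m,np.round((sil(n,kind,p,dims,z0)-[x0,y0]+.5)*S*16-8).astype(np.int32),1.,shift=4)
                                   ~~~^^^^^^^^^^^^^^^^^^
  File "h.py", line 18, in sil
    pts=np.array([w2p(n,(x,y,z)) for x,y in base for z in(z0,z0+dims[1])],np.float32)
                  ~~~^^^^^^^^^^^
  File "h.py", line 11, in w2p
    K,e,Rm=cam(n); c=K@(Rm.T@(np.array(P,float)-e)); return c[:2]/c[2]
           ~~~^^^
  File "h.py", line 5, in cam
    p=r.camera_params(n); K=np.array(p["mtx"]); e=np.array(p["eye"]); o=np.array(p["orientation"])
ValueError: time passes only in moves, steps and waits
```

```bash
sed -i 's/^def cam(n):/import functools\n@functools.lru_cache\ndef cam(n):/' h.py
python3 - <<'E'
from m import *
run({**PADS,"spool":("cyl",(450,-117),(27,46),0),"cleaner":("cyl",(454,235),(30,36),0),"jar":("cyl",(435,90),(19,42),0),"box":("box",(447,-260,-.3),(25,30,35),0),"red":("cyl",(465,-16),(27,46),0),"bottle":("cyl",(445,410),(28,100),0)})
print(r.sense()["clock"])
E
```

```text
top padL [6.0066e+02 1.0825e+02 9.0000e-02] 0.0067
top padM [6.1097e+02 3.5400e+00 9.0000e-02] 0.0062
top padR [ 6.1597e+02 -9.6810e+01  9.0000e-02] 0.0109
top spool [ 451.72 -115.6 ] 0.0079
top cleaner [454.98 235.9 ] 0.0022
top jar [433.21  87.83] 0.0046
top box [ 446.77 -263.53   -0.49] 0.0065
top red [466.99 -14.35] 0.0045
top bottle [444.28 401.77] 0.0623
scene padL [5.9929e+02 1.1592e+02 5.0000e-02] 0.1205
scene padM [6.1068e+02 6.4000e+00 1.0000e-01] 0.1353
scene padR [ 6.1497e+02 -9.3460e+01  1.0000e-01] 0.0821
scene spool [ 453.46 -112.05] 0.0337
scene cleaner [456.27 239.97] 0.0162
scene jar [434.3   91.86] 0.0144
scene box [ 447.94 -260.19   -0.48] 0.0029
scene red [467.83 -10.65] 0.0365
scene bottle [463.05 414.39] 0.0906
1.4
```

servo_tool --deltas '[{"x":60,"y":-226,"rz":-0.34,"gripper":1},{"x":60,"y":-226,"rz":-0.34},{"x":60,"y":-226,"rz":-0.34},{"x":60,"y":-226,"rz":-0.34},{"x":119,"y":-450,"rz":-0.68},{"x":119,"y":-450,"rz":-0.68},{"x":119,"y":-450,"rz":-0.68},{"x":119,"y":-450,"rz":-0.68},{"x":119,"y":-450,"rz":-0.68},{"x":119,"y":-450,"rz":-0.68}]' --newtons 40

```text
invalid input
```

servo_tool --deltas '[{"x":12,"y":-45,"z":0,"rx":0,"ry":0,"rz":-0.07,"gripper":1},{"x":24,"y":-90,"z":0,"rx":0,"ry":0,"rz":-0.14,"gripper":1}]' --newtons 40

```text
clock: 1.6
eef_pos: [298.5, 471.0, 230.9]
tcp_rot: [-3.142, 0.0, 2.546]
contact_force: [0.8, 0.1, 0.8]
opening: 1.002
grasp_force: 0.0
```

servo_tool --deltas '[{"x":104,"y":-400,"z":0,"rx":0,"ry":0,"rz":-0.6,"gripper":1},{"x":104,"y":-400,"z":0,"rx":0,"ry":0,"rz":-0.6,"gripper":1},{"x":104,"y":-400,"z":0,"rx":0,"ry":0,"rz":-0.6,"gripper":1},{"x":104,"y":-400,"z":0,"rx":0,"ry":0,"rz":-0.6,"gripper":1},{"x":104,"y":-400,"z":0,"rx":0,"ry":0,"rz":-0.6,"gripper":1},{"x":104,"y":-400,"z":0,"rx":0,"ry":0,"rz":-0.6,"gripper":1},{"x":104,"y":-400,"z":0,"rx":0,"ry":0,"rz":-0.6,"gripper":1},{"x":104,"y":-400,"z":0,"rx":0,"ry":0,"rz":-0.6,"gripper":1},{"x":104,"y":-400,"z":0,"rx":0,"ry":0,"rz":-0.6,"gripper":1},{"x":104,"y":-400,"z":0,"rx":0,"ry":0,"rz":-0.6,"gripper":1}]'

```text
clock: 2.6
eef_pos: [403.0, 69.6, 231.5]
tcp_rot: [3.141, 0.0, 1.943]
contact_force: [-0.4, 0.5, -0.1]
opening: 1.0
grasp_force: 0.0
```

servo_tool --deltas '[{"x":50,"y":-184,"z":0,"rx":0,"ry":0,"rz":-0.282,"gripper":1},{"x":50,"y":-184,"z":0,"rx":0,"ry":0,"rz":-0.282,"gripper":1},{"x":50,"y":-184,"z":0,"rx":0,"ry":0,"rz":-0.282,"gripper":1},{"x":50,"y":-184,"z":0,"rx":0,"ry":0,"rz":-0.282,"gripper":1},{"x":50,"y":-184,"z":-50,"rx":0,"ry":0,"rz":-0.282,"gripper":1},{"x":50,"y":-184,"z":-100,"rx":0,"ry":0,"rz":-0.282,"gripper":1},{"x":50,"y":-184,"z":-130,"rx":0,"ry":0,"rz":-0.282,"gripper":1},{"x":50,"y":-184,"z":-130,"rx":0,"ry":0,"rz":-0.282,"gripper":1}]'

```text
clock: 3.4
eef_pos: [449.8, -110.7, 97.9]
tcp_rot: [-3.135, -0.003, 1.666]
contact_force: [0.6, 0.1, 0.1]
opening: 1.001
grasp_force: 0.0
```

```bash
python3 - <<'E'
from h import *
ims=[]
p=r.sense()["eef_pos"]
for n in("top","scene"):
    im=r.grab_frame(n); u,v=w2p(n,(p[0],p[1],40)).astype(int); c=im[v-35:v+35,u-45:u+45]
    ims.append(cv2.resize(c,None,fx=4.4,fy=4.4,interpolation=cv2.INTER_CUBIC)); print(u,v)
cv2.imwrite("pics/near1.png",np.hstack(ims))
E
```

```text
368 243
313 161
```

View pics/near1.png

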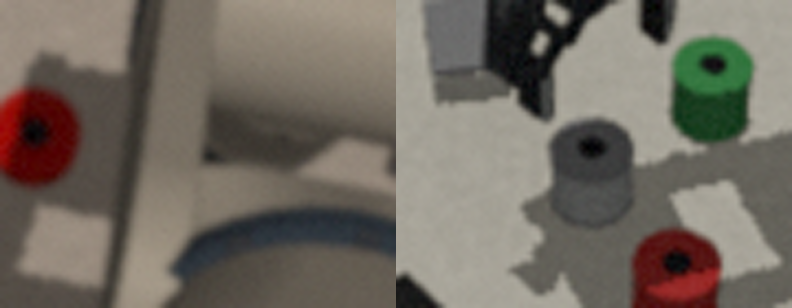

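The scene crop shows the fingers (tips about (545,100) and (655,30) in the crop) on either side of the grey spool (592,165), with the green and red ones clear of them. The top view is blocked by the arm. I'll go down and grip.

servo_tool --deltas '[{"x":0,"y":0,"z":-40,"rx":0,"ry":0,"rz":0,"gripper":1},{"x":0,"y":0,"z":-75,"rx":0,"ry":0,"rz":0,"gripper":1},{"x":0,"y":0,"z":-96,"rx":0,"ry":0,"rz":0,"gripper":1},{"x":0,"y":0,"z":-96,"rx":0,"ry":0,"rz":0,"gripper":1},{"x":0,"y":0,"z":-96,"rx":0,"ry":0,"rz":0,"gripper":0.4},{"x":0,"y":0,"z":-96,"rx":0,"ry":0,"rz":0,"gripper":0.1},{"x":0,"y":0,"z":-96,"rx":0,"ry":0,"rz":0,"gripper":0.0},{"x":0,"y":0,"z":-96,"rx":0,"ry":0,"rz":0,"gripper":0.0},{"x":0,"y":0,"z":-96,"rx":0,"ry":0,"rz":0,"gripper":0.0},{"x":0,"y":0,"z":-96,"rx":0,"ry":0,"rz":0,"gripper":0.0}]' --newtons 40

```text
clock: 4.5
eef_pos: [453.9, -112.7, 7.3]
tcp_rot: [3.139, 0.001, 1.665]
contact_force: [-0.9, 1.2, 9.8]
opening: 0.625
grasp_force: 40.0
```

servo_tool --deltas '[{"x":0,"y":0,"z":20,"rx":0,"ry":0,"rz":0,"gripper":0.0},{"x":0,"y":0,"z":60,"rx":0,"ry":0,"rz":0,"gripper":0.0},{"x":40,"y":5,"z":70,"rx":0,"ry":0,"rz":0,"gripper":0.0},{"x":80,"y":10,"z":70,"rx":0,"ry":0,"rz":0,"gripper":0.0},{"x":120,"y":15,"z":70,"rx":0,"ry":0,"rz":0,"gripper":0.0},{"x":161,"y":18,"z":70,"rx":0,"ry":0,"rz":0,"gripper":0.0},{"x":161,"y":18,"z":70,"rx":0,"ry":0,"rz":0,"gripper":0.0},{"x":161,"y":18,"z":70,"rx":0,"ry":0,"rz":0,"gripper":0.0},{"x":161,"y":18,"z":70,"rx":0,"ry":0,"rz":0,"gripper":0.0}]'

```text
clock: 5.4
eef_pos: [612.3, -94.5, 75.6]
tcp_rot: [-3.141, -0.0, 1.665]
contact_force: [-0.2, 0.2, -2.8]
opening: 0.619
grasp_force: 44.2
```

```bash
python3 - <<'E'
from h import *
print(r.sense())
im=r.grab_frame("scene"); x,f=fit("scene",im.astype(np.float32),"cyl",(615,-92),(27,46),71); print(x,f)
u,v=w2p("scene",(615,-92,90)).astype(int)
cv2.imwrite("pics/near2.png",cv2.resize(im[v-50:v+60,u-65:u+65],None,fx=5,fy=5,interpolation=cv2.INTER_CUBIC)); print(u,v)
E
```

```text
{'clock': 5.4, 'qpos': array([-1.55430689e-01,  5.24107165e-01,  1.75965506e+00, -9.10867523e-05,
        8.58904976e-01, -2.49374725e-01]), 'qvel': array([-0.00334089, -0.00247984,  0.01078893, -0.00027129, -0.00400214,
        0.00015279]), 'joint_efforts': array([ 3.15649174e-01, -6.65655255e+01, -2.87988102e+01,  7.74852117e-03,
       -8.84586666e-02,  1.76375717e-03]), 'eef_pos': array([612.32877566, -94.45421453,  75.58207513]), 'tcp_rot': array([-3.14053434e+00, -1.98427346e-04,  1.66479980e+00]), 'contact_force': array([-0.19289134,  0.18867803, -2.82413116]), 'wrist_torque': array([-0.02150758,  0.01811118, -0.00485693]), 'grasp_force': 44.22222554683685, 'opening': 0.6187084745214011}
[576.0822823  -55.75167024] 0.14557601511478424
264 182
```

View pics/near2.png

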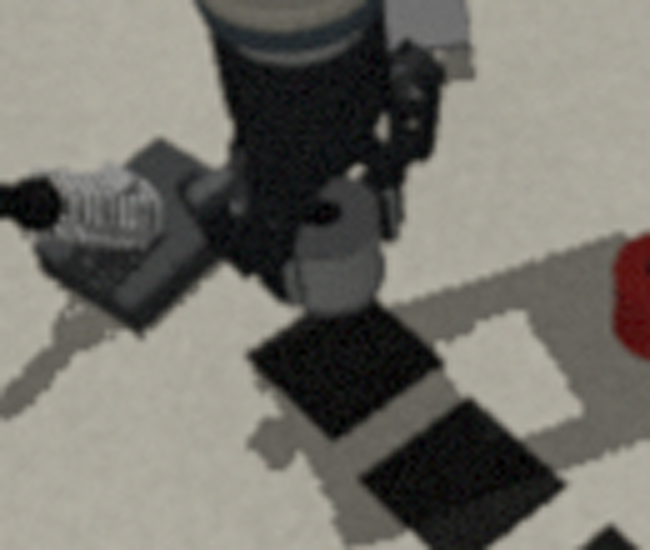

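The spool is held upright (crop (340,245)) above the right pad. I'll set it down.

servo_tool --deltas '[{"x":3,"y":0,"z":-35,"rx":0,"ry":0,"rz":0,"gripper":0.0},{"x":3,"y":0,"z":-55,"rx":0,"ry":0,"rz":0,"gripper":0.0},{"x":3,"y":0,"z":-62,"rx":0,"ry":0,"rz":0,"gripper":0.0},{"x":3,"y":0,"z":-64,"rx":0,"ry":0,"rz":0,"gripper":0.0},{"x":3,"y":0,"z":-65,"rx":0,"ry":0,"rz":0,"gripper":0.0},{"x":3,"y":0,"z":-65,"rx":0,"ry":0,"rz":0,"gripper":0.0},{"x":3,"y":0,"z":-65,"rx":0,"ry":0,"rz":0,"gripper":0.0}]'

```text
clock: 6.15
eef_pos: [617.2, -94.6, 11.3]
tcp_rot: [3.14, 0.0, 1.665]
contact_force: [0.0, -0.1, -3.3]
opening: 0.621
grasp_force: 44.3
```

servo_tool --deltas '[{"x":-1,"y":0,"z":-1,"rx":0,"ry":0,"rz":0,"gripper":0.0},{"x":-1,"y":0,"z":-1.5,"rx":0,"ry":0,"rz":0,"gripper":0.0},{"x":-1,"y":0,"z":-1.5,"rx":0,"ry":0,"rz":0,"gripper":0.0}]'

```text
clock: 6.45
eef_pos: [616.5, -94.7, 10.4]
tcp_rot: [3.14, 0.001, 1.665]
contact_force: [-1.4, 0.4, 7.7]
opening: 0.619
grasp_force: 45.6
```

servo_tool --deltas '[{"x":0,"y":0,"z":0,"rx":0,"ry":0,"rz":0,"gripper":0.3},{"x":0,"y":0,"z":0,"rx":0,"ry":0,"rz":0,"gripper":0.7},{"x":0,"y":0,"z":0,"rx":0,"ry":0,"rz":0,"gripper":1},{"x":0,"y":0,"z":0,"rx":0,"ry":0,"rz":0,"gripper":1},{"x":0,"y":0,"z":30,"rx":0,"ry":0,"rz":0,"gripper":1},{"x":0,"y":0,"z":75,"rx":0,"ry":0,"rz":0,"gripper":1},{"x":-40,"y":10,"z":100,"rx":0,"ry":0,"rz":0,"gripper":1},{"x":-80,"y":30,"z":120,"rx":0,"ry":0,"rz":0,"gripper":1},{"x":-110,"y":60,"z":130,"rx":0,"ry":0,"rz":0,"gripper":1},{"x":-130,"y":100,"z":130,"rx":0,"ry":0,"rz":0,"gripper":1}]'

```text
clock: 7.45
eef_pos: [484.2, 5.4, 140.2]
tcp_rot: [3.14, 0.0, 1.663]
contact_force: [0.1, 0.3, 0.5]
opening: 1.004
grasp_force: 0.0
```

servo_tool --deltas '[{"x":-7,"y":48,"z":0,"rx":0,"ry":0,"rz":0,"gripper":1},{"x":-13,"y":97,"z":0,"rx":0,"ry":0,"rz":0,"gripper":1},{"x":-19,"y":145,"z":0,"rx":0,"ry":0,"rz":0,"gripper":1},{"x":-24,"y":193,"z":0,"rx":0,"ry":0,"rz":0,"gripper":1},{"x":-28,"y":232,"z":0,"rx":0,"ry":0,"rz":0,"gripper":1},{"x":-28,"y":232,"z":-20,"rx":0,"ry":0,"rz":0,"gripper":1},{"x":-28,"y":232,"z":-40,"rx":0,"ry":0,"rz":0,"gripper":1},{"x":-28,"y":232,"z":-40,"rx":0,"ry":0,"rz":0,"gripper":1},{"x":-28,"y":232,"z":-40,"rx":0,"ry":0,"rz":0,"gripper":1}]'

```text
clock: 8.35
eef_pos: [457.3, 237.3, 98.8]
tcp_rot: [-3.141, 0.0, 1.665]
contact_force: [-0.5, 0.3, 0.8]
opening: 0.996
grasp_force: 0.0
```

```bash
python3 - <<'E'
from m import *
run({"spool":("cyl",(616,-95),(27,46),3),"padM":PADS["padM"]},save="s3")
E
```

```text
top spool [603.65 -84.62] 0.1559
top padM [6.1114e+02 3.5000e+00 1.0000e-01] 0.0061
scene spool [624.2  -77.87] 0.1301
scene padM [6.1024e+02 6.3000e+00 1.1000e-01] 0.1162[ WARN:0@4.018] global loadsave.cpp:1063 imwrite_ Unsupported depth image for selected encoder is fallbacked to CV_8U.
```

View pics/s3_scene.png

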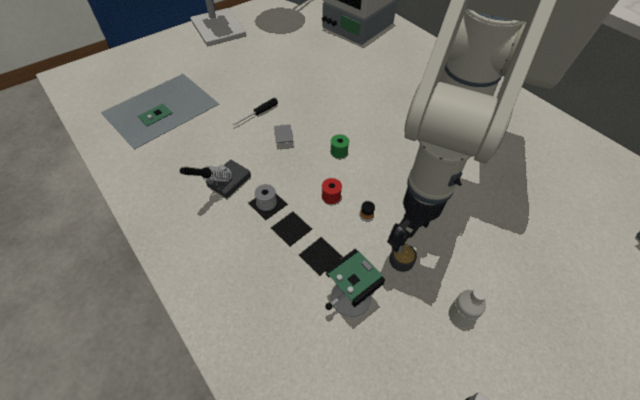

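The grey spool is standing on the right pad (265,196) and the gripper is over the cleaner (403,257). I'll grip the cleaner.

servo_tool --deltas '[{"x":0,"y":0,"z":-40,"rx":0,"ry":0,"rz":0,"gripper":1},{"x":0,"y":0,"z":-75,"rx":0,"ry":0,"rz":0,"gripper":1},{"x":0,"y":0,"z":-98,"rx":0,"ry":0,"rz":0,"gripper":1},{"x":0,"y":0,"z":-98,"rx":0,"ry":0,"rz":0,"gripper":1},{"x":0,"y":0,"z":-98,"rx":0,"ry":0,"rz":0,"gripper":0.5},{"x":0,"y":0,"z":-98,"rx":0,"ry":0,"rz":0,"gripper":0.3},{"x":0,"y":0,"z":-98,"rx":0,"ry":0,"rz":0,"gripper":0.1},{"x":0,"y":0,"z":-98,"rx":0,"ry":0,"rz":0,"gripper":0.1},{"x":0,"y":0,"z":-98,"rx":0,"ry":0,"rz":0,"gripper":0.1},{"x":0,"y":0,"z":-98,"rx":0,"ry":0,"rz":0,"gripper":0.1}]' --newtons 40

```text
clock: 9.55
eef_pos: [458.5, 237.9, 2.5]
tcp_rot: [3.139, -0.001, 1.665]
contact_force: [-2.1, -1.2, 8.2]
opening: 0.685
grasp_force: 43.4
```

servo_tool --deltas '[{"x":0,"y":0,"z":25,"rx":0,"ry":0,"rz":0,"gripper":0.1},{"x":0,"y":-20,"z":65,"rx":0,"ry":0,"rz":0,"gripper":0.1},{"x":0,"y":-60,"z":75,"rx":0,"ry":0,"rz":0,"gripper":0.1},{"x":0,"y":-100,"z":75,"rx":0,"ry":0,"rz":0,"gripper":0.1},{"x":30,"y":-125,"z":75,"rx":0,"ry":0,"rz":0,"gripper":0.1},{"x":70,"y":-128,"z":75,"rx":0,"ry":0,"rz":0,"gripper":0.1},{"x":110,"y":-128,"z":75,"rx":0,"ry":0,"rz":0,"gripper":0.1},{"x":142,"y":-128,"z":75,"rx":0,"ry":0,"rz":0,"gripper":0.1},{"x":142,"y":-128,"z":75,"rx":0,"ry":0,"rz":0,"gripper":0.1},{"x":142,"y":-128,"z":75,"rx":0,"ry":0,"rz":0,"gripper":0.1}]'

```text
clock: 10.55
eef_pos: [599.7, 109.3, 76.3]
tcp_rot: [3.141, -0.0, 1.664]
contact_force: [-0.8, 0.6, -1.6]
opening: 0.691
grasp_force: 44.2
```

servo_tool --deltas '[{"x":0.5,"y":1,"z":-35,"rx":0,"ry":0,"rz":0,"gripper":0.1},{"x":0.5,"y":1,"z":-58,"rx":0,"ry":0,"rz":0,"gripper":0.1},{"x":0.5,"y":1,"z":-67,"rx":0,"ry":0,"rz":0,"gripper":0.1},{"x":0.5,"y":1,"z":-69,"rx":0,"ry":0,"rz":0,"gripper":0.1},{"x":0.5,"y":1,"z":-70,"rx":0,"ry":0,"rz":0,"gripper":0.1},{"x":0.5,"y":1,"z":-71,"rx":0,"ry":0,"rz":0,"gripper":0.1},{"x":0.5,"y":1,"z":-71,"rx":0,"ry":0,"rz":0,"gripper":0.1}]'

```text
clock: 11.25
eef_pos: [600.6, 110.6, 5.7]
tcp_rot: [3.14, -0.0, 1.665]
contact_force: [-0.0, 0.1, -2.0]
opening: 0.69
grasp_force: 44.4
```

servo_tool --deltas '[{"x":0,"y":0,"z":-1,"rx":0,"ry":0,"rz":0,"gripper":0.1},{"x":0,"y":0,"z":-1,"rx":0,"ry":0,"rz":0,"gripper":0.1},{"x":0,"y":0,"z":-1,"rx":0,"ry":0,"rz":0,"gripper":0.6},{"x":0,"y":0,"z":-1,"rx":0,"ry":0,"rz":0,"gripper":1},{"x":0,"y":0,"z":-1,"rx":0,"ry":0,"rz":0,"gripper":1},{"x":0,"y":0,"z":-1,"rx":0,"ry":0,"rz":0,"gripper":1},{"x":0,"y":0,"z":30,"rx":0,"ry":0,"rz":0,"gripper":1},{"x":0,"y":0,"z":75,"rx":0,"ry":0,"rz":0,"gripper":1},{"x":-40,"y":-20,"z":95,"rx":0,"ry":0,"rz":0,"gripper":1},{"x":-80,"y":-50,"z":110,"rx":0,"ry":0,"rz":0,"gripper":1}]'

```text
clock: 12.25
eef_pos: [522.3, 62.2, 115.8]
tcp_rot: [3.138, -0.0, 1.666]
contact_force: [-0.6, -1.2, 0.5]
opening: 1.0
grasp_force: 0.0
```

servo_tool --deltas '[{"x":-10,"y":-45,"z":10,"rx":0,"ry":0,"rz":-0.08,"gripper":1},{"x":-20,"y":-90,"z":10,"rx":0,"ry":0,"rz":-0.16,"gripper":1},{"x":-30,"y":-135,"z":10,"rx":0,"ry":0,"rz":-0.24,"gripper":1},{"x":-40,"y":-180,"z":10,"rx":0,"ry":0,"rz":-0.32,"gripper":1},{"x":-50,"y":-225,"z":10,"rx":0,"ry":0,"rz":-0.4,"gripper":1},{"x":-60,"y":-270,"z":10,"rx":0,"ry":0,"rz":-0.5,"gripper":1},{"x":-75,"y":-315,"z":0,"rx":0,"ry":0,"rz":-0.58,"gripper":1},{"x":-75,"y":-324,"z":-30,"rx":0,"ry":0,"rz":-0.58,"gripper":1},{"x":-75,"y":-324,"z":-30,"rx":0,"ry":0,"rz":-0.58,"gripper":1},{"x":-75,"y":-324,"z":-30,"rx":0,"ry":0,"rz":-0.58,"gripper":1}]'

```text
clock: 13.25
eef_pos: [446.2, -261.8, 83.9]
tcp_rot: [-3.14, -0.0, 1.084]
contact_force: [0.1, 0.3, 0.4]
opening: 1.0
grasp_force: 0.0
```

```bash
python3 - <<'E'
from h import *
T=r.grab_frame("top");S=r.grab_frame("scene")
def c(n,im,P,f,w,h):
    u,v=w2p(n,P).astype(int); print(n,u,v); return cv2.resize(im[v-h:v+h,u-w:u+w],(400,300),interpolation=cv2.INTER_CUBIC)
a=np.hstack([c("top",T,(610,5,20),0,72,54),c("scene",S,(610,5,20),0,72,54)])
b=np.hstack([c("top",T,(447,-262,40),0,48,36),c("scene",S,(447,-262,40),0,48,36)])
cv2.imwrite("pics/near4.png",np.vstack([a,b]))
E
```

```text
top 320 185
scene 290 223
top 428 242
scene 282 129
```

View pics/near4.png

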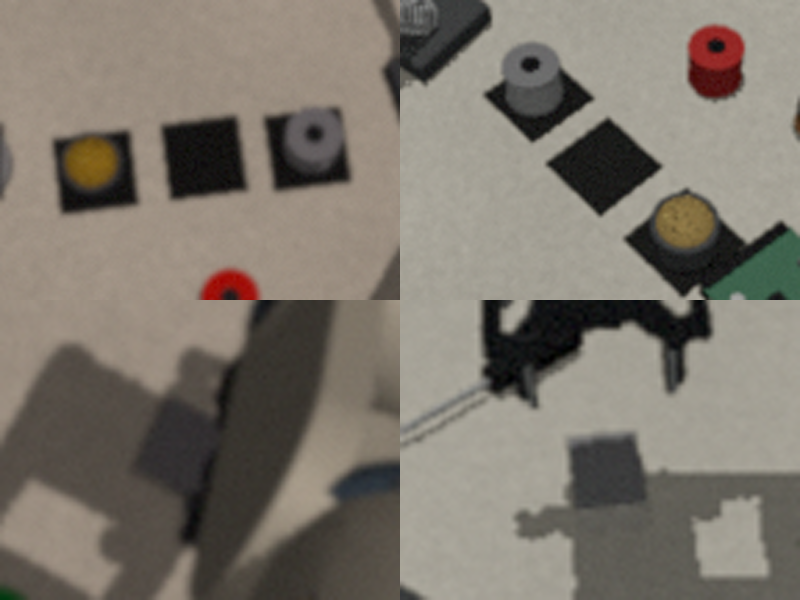

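The top row shows the spool upright on the right pad, its hole at top-crop (314,132) and scene-crop (530,64). The cleaner is on the left pad at (91,163) / (685,222). Below, the fingers straddle the box (608,470). Gripping the box.

servo_tool --deltas '[{"x":0,"y":0,"z":-40,"rx":0,"ry":0,"rz":0,"gripper":1},{"x":0,"y":0,"z":-70,"rx":0,"ry":0,"rz":0,"gripper":1},{"x":0,"y":0,"z":-83,"rx":0,"ry":0,"rz":0,"gripper":1},{"x":0,"y":0,"z":-83,"rx":0,"ry":0,"rz":0,"gripper":0.7},{"x":0,"y":0,"z":-83,"rx":0,"ry":0,"rz":0,"gripper":0.4},{"x":0,"y":0,"z":-83,"rx":0,"ry":0,"rz":0,"gripper":0.2},{"x":0,"y":0,"z":-83,"rx":0,"ry":0,"rz":0,"gripper":0},{"x":0,"y":0,"z":-83,"rx":0,"ry":0,"rz":0,"gripper":-0.1},{"x":0,"y":0,"z":-83,"rx":0,"ry":0,"rz":0,"gripper":-0.1},{"x":0,"y":0,"z":-83,"rx":0,"ry":0,"rz":0,"gripper":-0.1}]' --newtons 30

```text
clock: 14.35
eef_pos: [447.9, -262.7, 2.7]
tcp_rot: [3.139, -0.0, 1.085]
contact_force: [1.5, 2.0, 8.0]
opening: 0.579
grasp_force: 31.4
```

```bash
python3 - <<'E'
from h import *
print("spool",p2w("top",360.7,178.2,49),p2w("scene",264.5,191.7,49))
print("cleaner",p2w("top",280.4,189.4,43),p2w("scene",218+(285.5/2.778)-.5,169+222.5/2.778-.5,43))
E
```

```text
spool [618.89589249 -99.70190198  49.        ] [616.62727602 -96.62928386  49.        ]
cleaner [598.36018078 108.57792339  43.        ] [603.05865235 115.3216398   43.        ]
```

servo_tool --deltas '[{"x":0,"y":0,"z":25,"rx":0,"ry":0,"rz":0,"gripper":-0.1},{"x":0,"y":0,"z":70,"rx":0,"ry":0,"rz":0,"gripper":-0.1},{"x":10,"y":40,"z":90,"rx":0,"ry":0,"rz":0.08,"gripper":-0.1},{"x":20,"y":85,"z":90,"rx":0,"ry":0,"rz":0.16,"gripper":-0.1},{"x":35,"y":130,"z":90,"rx":0,"ry":0,"rz":0.24,"gripper":-0.1},{"x":55,"y":172,"z":90,"rx":0,"ry":0,"rz":0.32,"gripper":-0.1},{"x":80,"y":212,"z":90,"rx":0,"ry":0,"rz":0.4,"gripper":-0.1},{"x":110,"y":245,"z":90,"rx":0,"ry":0,"rz":0.5,"gripper":-0.1},{"x":145,"y":262,"z":90,"rx":0,"ry":0,"rz":0.578,"gripper":-0.1},{"x":163,"y":267,"z":90,"rx":0,"ry":0,"rz":0.578,"gripper":-0.1}]'

```text
clock: 15.35
eef_pos: [612.7, 7.2, 92.3]
tcp_rot: [3.138, -0.0, 1.668]
contact_force: [0.5, 0.5, -1.3]
opening: 0.581
grasp_force: 32.7
```

servo_tool --deltas '[{"x":0,"y":0,"z":0,"rx":0,"ry":0,"rz":0,"gripper":-0.1},{"x":0,"y":0,"z":0,"rx":0,"ry":0,"rz":0,"gripper":-0.1}]'

```text
clock: 15.55
eef_pos: [609.1, 4.7, 91.3]
tcp_rot: [-3.141, 0.0, 1.663]
contact_force: [-0.1, -0.6, -0.9]
opening: 0.581
grasp_force: 32.7
```

servo_tool --deltas '[{"x":1.5,"y":0,"z":-40,"rx":0,"ry":0,"rz":0,"gripper":-0.1},{"x":1.5,"y":0,"z":-70,"rx":0,"ry":0,"rz":0,"gripper":-0.1},{"x":1.5,"y":0,"z":-81,"rx":0,"ry":0,"rz":0,"gripper":-0.1},{"x":1.5,"y":0,"z":-84,"rx":0,"ry":0,"rz":0,"gripper":-0.1},{"x":1.5,"y":0,"z":-85,"rx":0,"ry":0,"rz":0,"gripper":-0.1},{"x":1.5,"y":0,"z":-86,"rx":0,"ry":0,"rz":0,"gripper":-0.1},{"x":1.5,"y":0,"z":-86.5,"rx":0,"ry":0,"rz":0,"gripper":-0.1},{"x":1.5,"y":0,"z":-86.5,"rx":0,"ry":0,"rz":0,"gripper":-0.1}]'

```text
clock: 16.35
eef_pos: [612.1, 4.7, 5.8]
tcp_rot: [3.14, 0.0, 1.663]
contact_force: [-1.1, -1.5, 3.9]
opening: 0.58
grasp_force: 33.3
```

Contact. I'll release and retreat toward the jar, then check.

servo_tool --deltas '[{"x":0,"y":0,"z":0,"rx":0,"ry":0,"rz":0,"gripper":0.4},{"x":0,"y":0,"z":0,"rx":0,"ry":0,"rz":0,"gripper":0.9},{"x":0,"y":0,"z":0,"rx":0,"ry":0,"rz":0,"gripper":1},{"x":0,"y":0,"z":0,"rx":0,"ry":0,"rz":0,"gripper":1},{"x":0,"y":0,"z":35,"rx":0,"ry":0,"rz":0,"gripper":1},{"x":0,"y":0,"z":80,"rx":0,"ry":0,"rz":0,"gripper":1},{"x":-45,"y":20,"z":90,"rx":0,"ry":0,"rz":0,"gripper":1},{"x":-90,"y":40,"z":100,"rx":0,"ry":0,"rz":0,"gripper":1},{"x":-135,"y":60,"z":100,"rx":0,"ry":0,"rz":0,"gripper":1},{"x":-178,"y":85,"z":95,"rx":0,"ry":0,"rz":0,"gripper":1}]'

```text
clock: 17.35
eef_pos: [431.9, 90.0, 100.3]
tcp_rot: [3.14, -0.0, 1.662]
contact_force: [0.9, 1.1, 0.4]
opening: 0.997
grasp_force: 0.0
```

```bash
python3 - <<'E'
from h import *
T=r.grab_frame("top");S=r.grab_frame("scene")
def c(n,im,P,w,h):
    u,v=w2p(n,P).astype(int); print(n,u,v); return cv2.resize(im[v-h:v+h,u-w:u+w],(400,300),interpolation=cv2.INTER_CUBIC)
a=np.hstack([c("top",T,(610,5,20),64,48),c("scene",S,(610,5,20),64,48)])
b=np.hstack([c("top",T,(434,90,40),48,36),c("scene",S,(434,90,40),48,36)])
cv2.imwrite("pics/near5.png",np.vstack([a,b]))
E
```

```text
top 320 185
scene 290 223
top 289 252
scene 367 205
```

View pics/near5.png

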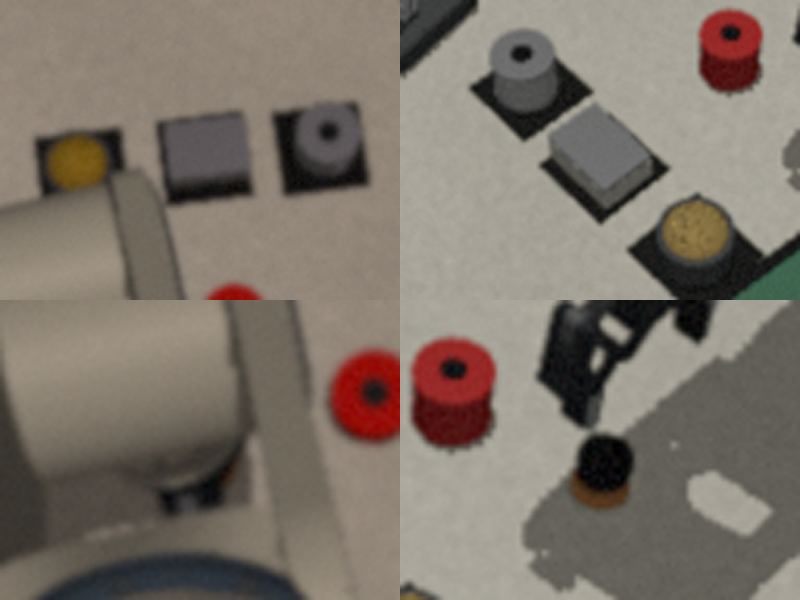

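The scene crop shows the box flat on the middle pad with even margins (600,155), spool and cleaner upright, and the fingers around the jar (602,470). Now to grip the jar.

servo_tool --deltas '[{"x":1,"y":0,"z":-40,"rx":0,"ry":0,"rz":0,"gripper":1},{"x":1,"y":0,"z":-75,"rx":0,"ry":0,"rz":0,"gripper":1},{"x":1,"y":0,"z":-90,"rx":0,"ry":0,"rz":0,"gripper":0.6},{"x":1,"y":0,"z":-90,"rx":0,"ry":0,"rz":0,"gripper":0.2},{"x":1,"y":0,"z":-90,"rx":0,"ry":0,"rz":0,"gripper":0.1},{"x":1,"y":0,"z":-90,"rx":0,"ry":0,"rz":0,"gripper":0},{"x":1,"y":0,"z":-90,"rx":0,"ry":0,"rz":0,"gripper":-0.15},{"x":1,"y":0,"z":-90,"rx":0,"ry":0,"rz":0,"gripper":-0.3},{"x":1,"y":0,"z":-90,"rx":0,"ry":0,"rz":0,"gripper":-0.4},{"x":1,"y":0,"z":-90,"rx":0,"ry":0,"rz":0,"gripper":-0.4}]' --newtons 25

```text
clock: 18.45
eef_pos: [434.9, 89.8, 10.7]
tcp_rot: [3.14, -0.0, 1.663]
contact_force: [-1.3, -0.4, 6.6]
opening: 0.4
grasp_force: 24.4
```

```bash
python3 - <<'E'
from h import *
print("box",p2w("top",321.9,183.4,33),p2w("scene",290-64+200.5/3.125-.5,223-48+147.5/3.125-.5,33))
f=3.125
print("spool",p2w("top",256+328.5/f-.5,137+131.5/f-.5,49),p2w("scene",226+121.5/f-.5,175+53.5/f-.5,49))
for k,P in(("box",(611,5,33)),): print(((w2p("top",P)-[256,137]+.5)*f-.5),((w2p("scene",P)-[226,175]+.5)*f-.5+[400,0]))
E
```

```text
box [613.0971809    0.85449679  33.        ] [612.92823349   6.83158844  33.        ]
spool [617.88692742 -99.43869644  49.        ] [616.72858285 -97.02750136  49.        ]
[202.13898264 148.66415686] [600.66406228 144.18669528]
```

servo_tool --deltas '[{"x":0,"y":0,"z":20,"rx":0,"ry":0,"rz":0,"gripper":-0.4},{"x":0,"y":0,"z":60,"rx":0,"ry":0,"rz":0,"gripper":-0.4},{"x":20,"y":-15,"z":95,"rx":0,"ry":0,"rz":0,"gripper":-0.4},{"x":60,"y":-40,"z":100,"rx":0,"ry":0,"rz":0,"gripper":-0.4},{"x":100,"y":-65,"z":100,"rx":0,"ry":0,"rz":0,"gripper":-0.4},{"x":140,"y":-85,"z":100,"rx":0,"ry":0,"rz":0,"gripper":-0.4},{"x":165,"y":-85,"z":100,"rx":0,"ry":0,"rz":0,"gripper":-0.4},{"x":177,"y":-85,"z":100,"rx":0,"ry":0,"rz":0,"gripper":-0.4},{"x":177,"y":-85,"z":100,"rx":0,"ry":0,"rz":0,"gripper":-0.4},{"x":177,"y":-85,"z":100,"rx":0,"ry":0,"rz":0,"gripper":-0.4}]'

```text
clock: 19.45
eef_pos: [609.7, 5.2, 109.4]
tcp_rot: [-3.14, -0.0, 1.663]
contact_force: [0.3, -0.2, 0.1]
opening: 0.405
grasp_force: 25.3
```

```bash
python3 - <<'E'
from h import *
S=r.grab_frame("scene"); u,v=w2p("scene",(611,5,110)).astype(int); print(u,v,r.sense()["eef_pos"],r.sense()["opening"])
cv2.imwrite("pics/near6.png",cv2.resize(S[v-40:v+60,u-60:u+60],None,fx=5,fy=5,interpolation=cv2.INTER_CUBIC))
E
```

```text
288 202 [609.44602345   5.24906637 109.43154779] 0.4035892600989576
```

View pics/near6.png

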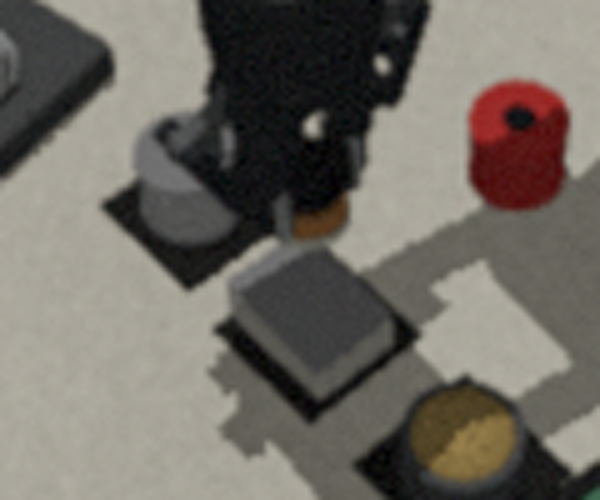

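The jar hangs from the fingers upright, its amber body at crop (320,220), and the box is level. I'll lower it onto the lid.

servo_tool --deltas '[{"x":1.5,"y":-0.5,"z":-35,"rx":0,"ry":0,"rz":0,"gripper":-0.4},{"x":1.5,"y":-0.5,"z":-55,"rx":0,"ry":0,"rz":0,"gripper":-0.4},{"x":1.5,"y":-0.5,"z":-62,"rx":0,"ry":0,"rz":0,"gripper":-0.4},{"x":1.5,"y":-0.5,"z":-64,"rx":0,"ry":0,"rz":0,"gripper":-0.4},{"x":1.5,"y":-0.5,"z":-65,"rx":0,"ry":0,"rz":0,"gripper":-0.4},{"x":1.5,"y":-0.5,"z":-66,"rx":0,"ry":0,"rz":0,"gripper":-0.4},{"x":1.5,"y":-0.5,"z":-66,"rx":0,"ry":0,"rz":0,"gripper":-0.4}]'

```text
clock: 20.2
eef_pos: [613.2, 4.3, 44.5]
tcp_rot: [3.14, 0.0, 1.663]
contact_force: [0.0, 0.1, -1.4]
opening: 0.4
grasp_force: 25.3
```

servo_tool --deltas '[{"x":-1,"y":0,"z":-1,"rx":0,"ry":0,"rz":0,"gripper":-0.4},{"x":-1,"y":0,"z":-1,"rx":0,"ry":0,"rz":0,"gripper":-0.4}]'

```text
clock: 20.4
eef_pos: [612.7, 4.2, 43.8]
tcp_rot: [3.139, 0.0, 1.663]
contact_force: [0.2, 0.1, 4.0]
opening: 0.4
grasp_force: 25.8
```

Contact. Release and rise straight up, then back off.

servo_tool --deltas '[{"x":0,"y":0,"z":0,"rx":0,"ry":0,"rz":0,"gripper":0},{"x":0,"y":0,"z":0,"rx":0,"ry":0,"rz":0,"gripper":0.5},{"x":0,"y":0,"z":0,"rx":0,"ry":0,"rz":0,"gripper":0.9},{"x":0,"y":0,"z":0,"rx":0,"ry":0,"rz":0,"gripper":0.9},{"x":0,"y":0,"z":30,"rx":0,"ry":0,"rz":0,"gripper":0.9},{"x":0,"y":0,"z":75,"rx":0,"ry":0,"rz":0,"gripper":0.9},{"x":0,"y":0,"z":120,"rx":0,"ry":0,"rz":0,"gripper":0.9},{"x":-45,"y":0,"z":130,"rx":0,"ry":0,"rz":0,"gripper":0.9},{"x":-90,"y":0,"z":140,"rx":0,"ry":0,"rz":0,"gripper":0.9},{"x":-140,"y":0,"z":140,"rx":0,"ry":0,"rz":0,"gripper":0.9}]'

```text
clock: 21.4
eef_pos: [471.4, 4.2, 183.9]
tcp_rot: [3.139, 0.0, 1.663]
contact_force: [-0.5, 0.1, 0.5]
opening: 0.952
grasp_force: 0.0
```

servo_tool --deltas '[{"x":-25,"y":45,"z":0,"rx":0,"ry":0,"rz":0,"gripper":0.9},{"x":-50,"y":90,"z":0,"rx":0,"ry":0,"rz":0,"gripper":0.9},{"x":-75,"y":130,"z":0,"rx":0,"ry":0,"rz":0,"gripper":0.9},{"x":-100,"y":170,"z":0,"rx":0,"ry":0,"rz":0,"gripper":0.9},{"x":-110,"y":210,"z":0,"rx":0,"ry":0,"rz":0,"gripper":0.9},{"x":-120,"y":250,"z":0,"rx":0,"ry":0,"rz":0,"gripper":0.9},{"x":-120,"y":250,"z":0,"rx":0,"ry":0,"rz":0,"gripper":0.9}]'

```text
clock: 22.1
eef_pos: [351.0, 258.2, 183.1]
tcp_rot: [3.14, -0.002, 1.667]
contact_force: [0.3, 0.3, -0.4]
opening: 0.952
grasp_force: 0.0
```

```bash
python3 - <<'E'
from h import *
T=r.grab_frame("top");S=r.grab_frame("scene")
def c(n,im,P,w,h):
    u,v=w2p(n,P).astype(int); print(n,u,v); return cv2.resize(im[v-h:v+h,u-w:u+w],(800,300),interpolation=cv2.INTER_CUBIC)
cv2.imwrite("pics/fin.png",np.vstack([c("top",T,(610,5,20),80,30),c("scene",S,(610,5,20),80,30)]))
E
```

```text
top 320 185
scene 290 223
```

View pics/fin.png

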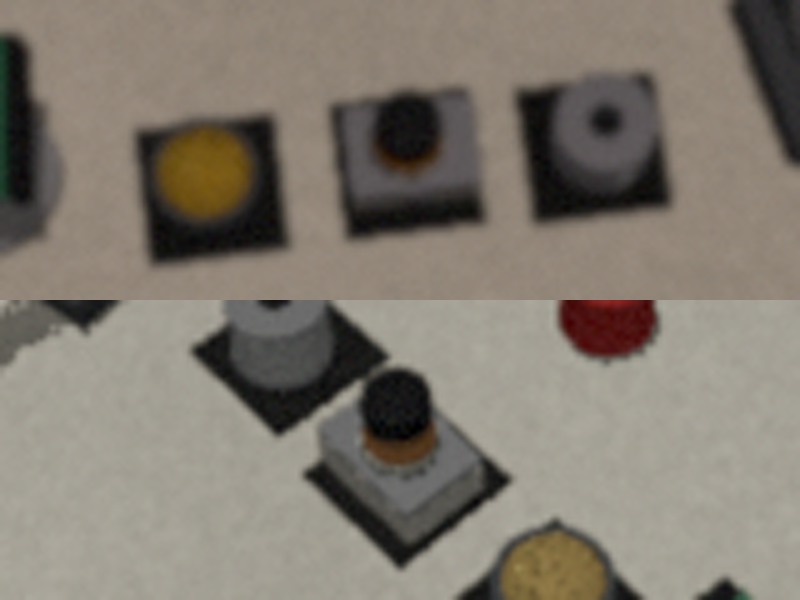

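The final picture shows the cleaner, box with jar on its lid, and spool all upright on their pads. I'll check the jar's numbers once before handing in.

```bash
python3 - <<'E'
from h import *
print("jar",p2w("top",321.4,179.6,75),p2w("scene",289,211.6,75))
print("spool",p2w("top",360.8,178.6,49),"cleaner",p2w("top",240+204/5,155+172/5,42))
print(r.sense()["clock"])
E
```

```text
jar [611.6098314    2.11178277  75.        ] [612.08009664   6.45454687  75.        ]
spool [617.81611955 -99.90063166  49.        ] cleaner [598.582612   107.63618711  42.        ]
22.2
```

```bash
python3 -c "
from rig import r
print(r.sign_off())"
```

```text
the job is handed in; nothing more can be done
None
```

The job is handed in at about 22 s: spool on the right pad by the iron holder (about 3.5 mm off centre), cleaner on the left pad by the board holder, parts box on the middle pad and flux jar on its lid (each within about 2 mm), all upright in the last picture, and the bottle and the red and green spools not touched.

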